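# Square up a display-stand post with a try square and hold it

### The job

The post of the tambourine display stand is loose on its one bolt and leans in over the base board. Take the try square, stand its wooden stock on the board and push it into the corner until the stock sits flat on the board and the blade lies flat against the post, so that the square brings the post upright; do not push the post with the gripper, and leave the other things on the bench where they are. Finish holding it there: the square still in the grip and pressed firmly both down on the board and against the post.

Things in the scene. Friction and masses are not known exactly. Their poses are not given: they have to be found in the camera images.
- square: Try square, 0.15 to 0.27 kg, standing on its wooden stock, plane vertical. Stock 140 long, 40 high, 22 mm thick. Origin: the heel, the outer corner at the blade end, on the underside, mid thickness. x along the stock to its free end (0 to 140), y across its thickness, z up the blade. The underside z = 0 and the blade's outer edge x = 0 are exactly at right angles and go into the corner.
- stock_grip (a point): Good place to pinch the stock across its 22 mm thickness from above: 95 mm from the heel along x, 28 mm above the underside, mid thickness; axes as the square's. 80 to 120 mm from the heel is free; nearer, the gripper's body meets the blade. The centre of mass is 40 mm from the heel. Set down 45 mm short of the corner, the blade clears the leaning post.
- blade_top (a point): Top of the steel blade at its outer edge, 160 mm straight above the heel. The blade is 32 mm wide (x = 0 to 32 from the heel) and 3 mm thick, in mid thickness of the stock.
- board: Base board of the display stand, light wood, 340 x 90 x 28 mm, lying on the bench and fixed. Origin: centre of its underside; x along it from the post to the clamp, y across, z up. A hold-down clamp (blue arm, 100 mm high) stands at its free end, from x = 125 to 225 mm; between the post and x = 125 the top is clear.
- corner (a point): The corner to press into, at x = -102.5 mm on the board: on its top (28 mm above the bench), on its centre line, where the inner face of the post stands when square. Axes as the board's: x away from the post along the board, z up. With the square fully home its heel is here and its x axis lies along this x.
- post: Post, light wood, 45 mm along the board, 34 mm across, rising 200 mm above the board, between two steel angles 46 mm high; two dowels on its outer side. Origin: its bolt, 28 mm above the board's top and 22.5 mm behind the corner. z up the post, x out of its inner face (x = 22.5 mm), which is flat from 28 mm above the board to the top; the foot below is rounded.
- pivot (a joint): Lean of the post about its bolt (rad): 0 = square to the board, positive = leaning in over the board towards the clamp; starts at 0.05 to 0.15. The tight bolt keeps it where it is left; 2 to 3 N level at the height of the blade's top swings it. Pushed by the blade of a square that sits flat on the board, it stops at 0, when the blade is flat against it.
- frame: Bystander: bare tambourine frame, light wood ring, 200 mm across, 60 mm high, with slots. Origin: centre of its underside.
- glue: Bystander: blue glue bottle with a white cap, 38 mm across, 120 mm high. Origin: centre of its underside.
- tin: Bystander: brass-coloured closed tin, 60 mm across, 50 mm high. Origin: centre of its underside.
- pliers: Bystander: pliers with a red and an orange handle, 165 mm long, 14 mm high, lying flat. Origin: under the rivet; x towards the jaws.
Not all that is in view belongs to the job. Several things look just like the square: the one meant starts farthest to the robot's right.

How it is judged:
By the outcome, as a careful person would: the job done as asked, in the order asked, and still so for the second after the job is handed in, while the arm keeps its last pose, push and grip.
It also fails if it takes over 48 s, if anything falls off the work surface, if the arm or the gripper's body presses on something with over 40 N, if the wrist force passes 120 N, or if a joint passes its speed limit or range.

### The arm

A 6-joint arm with a two-finger parallel gripper is mounted at the origin on the work surface. World frame = base frame: x ahead of the robot, y to its left, z up, the work surface at z = 0. Lengths are in m, angles in degrees, forces in N, time in s.
With the tool pointing down it reaches from about 0.375 to 0.925 m from the base axis. Payload 5.7 kg.
Tool frame: the origin (TCP) lies between the finger pads; the fingertips stand 17 mm ahead of it and the grasp point (between the pads) lies 2 mm behind it; x points along the fingers, z is the direction in which the jaws open and shut, and the axes are right-handed (so a half turn about x gives the same grasp; the last joint's range is limited). The gripper opens to 88 mm and grips with 3 to 60 N. Pads are 20 mm wide; open, the fingers measure 115 mm over their backs; the gripper's body (75 mm by 178 mm) begins 61 mm behind the grasp point.
Start: joints at [65.14, 20.558, 86.54, -0, 72.909, -6.595], TCP at [0.188, 0.57, 0.24] pointing down, gripper open.
Joint ranges: [-170.27, 170.27], [-57.76, 135], [12.27, 136.19], [-55.21, 235.2], [11.17, 155.16], [-170.74, 170.74]. Speed limits (degrees/s): [136.94, 136.94, 180, 180, 180, 180].

### API

Orientations are given as [roll, pitch, yaw] about the fixed x, y, z axes, in that order (R = Rz(yaw) Ry(pitch) Rx(roll)).
In Python, from station import robot, inverse_kinematics, telemetry, vision gives the robot as it stands. Calls block until the motion is done:
- robot.move_pose(position, orientation): joint-space move of the TCP to a pose.
- robot.move_l(position, max_speed=0.15, ori=None, force_limit=None): straight line of the TCP; ori=None keeps the orientation; max_speed is the mean speed in m/s. With force_limit (N) it stops when the force on the tool has changed by that much, and returns True; else False.
- robot.move_j(angles): joint-space move.
- robot.gripper_to(opening, f_grip=None): finger opening in m; f_grip is the grip in N (None keeps the last); returns when the fingers have stopped.
- robot.dwell(seconds).
- inverse_kinematics(position, orientation): joint angles nearest the present ones, or None.
- telemetry.get_state(): the state.
- vision.read_camera(name): name is "scene" or "side" or "wrist"; returns a dict with "pixels" (384x512x3 uint8, blue, green, red), "vfov" (degrees; the focal length in pixels is half the picture's height over the tangent of half this angle, whatever the lens; pixels are square), "cx", "cy" (the principal point, pixels), "rvec" (rotation vector, rad) and "tvec" (3), from world to camera coordinates, as OpenCV has them. Camera axes: x right, y down, z forward; pixel columns grow to the right and rows downward; lengths in m; the calibration is good to about 2 mm. The wrist camera is an equidistant fisheye: a pixel r from the principal point sees the ray r / f radians off the axis. A picture is of the moment at which its call begins. There is no depth.
A pose or a line that the arm cannot do raises robot.Unreachable and nothing moves.
- robot.hand_in(): hands the job in, once; it reports no verdict.
The state is a dict: "t": time; "joint_pos": joint angles; "qd": joint speeds; "tau": joint torques, N m; "eef_pos": TCP position; "ee_rot": TCP orientation; "wrist_force": force on the tool from outside, world axes, zero at the start; "torque": the same for the moment, N m; "width": finger opening in m.
Only numpy, scipy, OpenCV 4.12 (cv2) and the standard library are available. Lean on these libraries where they do the work, as an engineer would, in place of code of your own. Each camera call takes 0.05 s, during which the arm holds its last target. There are 200 camera calls.

## Working session

There is one attempt and no reset: what is moved stays moved. The work goes in short steps, each a Python script; the robot and the scene stay as the last script left them, time stands still between calls to the robot, and variables do not carry over. Pictures are saved under pics/ and viewed, on a budget of 10 in all, crops included, one or two more only if the job needs it, and the job is handed in when it is done.

```bash
ls; mkdir -p pics
cat > h.py <<'E'
import numpy as np, cv2
from station import robot, inverse_kinematics, telemetry, vision
def cam(n):
    c=vision.read_camera(n); c['name']=n
    c['R']=cv2.Rodrigues(np.array(c['rvec'],float))[0]; c['t']=np.array(c['tvec'],float).ravel()
    c['f']=c['pixels'].shape[0]/2/np.tan(np.radians(c['vfov']/2)); c['C']=-c['R'].T@c['t']; return c
def ray(c,u,v):
    d=np.array([u-c['cx'],v-c['cy']])/c['f']
    if c['name']=='wrist':
        r=np.hypot(*d); k=np.sin(r)/r if r>1e-9 else 1; w=np.array([d[0]*k,d[1]*k,np.cos(r)])
    else: w=np.array([d[0],d[1],1.])
    w=c['R'].T@w; return w/np.linalg.norm(w)
def onz(c,u,v,z):
    d=ray(c,u,v); return c['C']+d*(z-c['C'][2])/d[2]
def tri(c1,p1,c2,p2):
    a,b=ray(c1,*p1),ray(c2,*p2)
    s=np.linalg.lstsq(np.c_[a,-b],c2['C']-c1['C'],rcond=None)[0]
    A=c1['C']+a*s[0];B=c2['C']+b*s[1]; return (A+B)/2,np.linalg.norm(A-B)
def proj(c,P):
    w=c['R']@np.array(P,float)+c['t']
    if c['name']=='wrist':
        r=np.hypot(w[0],w[1]);k=np.arctan2(r,w[2])/max(r,1e-9);return np.array([c['cx']+c['f']*w[0]*k,c['cy']+c['f']*w[1]*k])
    return np.array([c['cx']+c['f']*w[0]/w[2],c['cy']+c['f']*w[1]/w[2]])
E
python3 - <<'E'
from h import *
import pickle
for n in ['scene','side','wrist']:
    c=cam(n); pickle.dump(c,open(n+'0.pkl','wb')); print(n,c['C'],c['f'],c['R'][2])
    cv2.imwrite(f'pics/{n}0.png',cv2.resize(c['pixels'],(768,576),interpolation=cv2.INTER_CUBIC))
print(telemetry.get_state())
E
```

```text
pics
scene [1.32193323 0.03307819 1.01646812] 448.0412928695624 [-0.69384815 -0.01041858 -0.72004597]
side [-0.01987521 -0.48375635  0.61073203] 355.5884883485243 [ 0.57275768  0.56787687 -0.59115522]
wrist [0.11653819 0.59229099 0.38412528] 297.3186396354542 [ 0.25802208 -0.08696928 -0.96221669]
{'t': 0.15, 'joint_pos': array([ 6.51375365e+01,  2.05881428e+01,  8.65836245e+01,  1.31440652e-03,
        7.29081390e+01, -6.59388278e+00]), 'qd': array([-0.17164783, -0.07817068, -0.15231576, -0.11720971,  0.06926999,
        0.05849654]), 'tau': array([ 1.71702304e-04, -5.15759397e+01, -2.71007162e+01,  6.72468357e-02,
        3.06423032e-02, -8.11971631e-05]), 'eef_pos': array([0.187864  , 0.56930797, 0.23901336]), 'ee_rot': array([ 172.50572511,   89.9200838 , -115.76324276]), 'wrist_force': array([-0.69862618,  0.49027037,  0.40960247]), 'torque': array([-0.05135511, -0.01538539, -0.00638028]), 'width': 0.08745853860380405}
```

View pics/scene0.png

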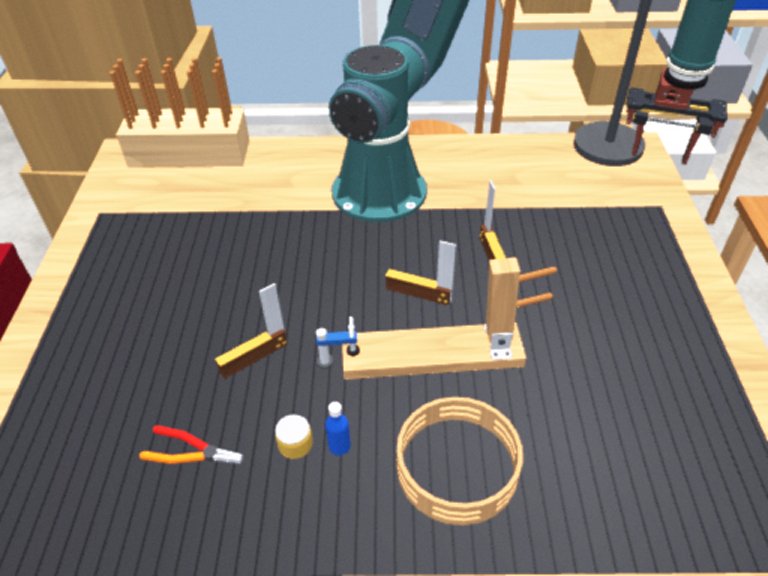

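View pics/side0.png

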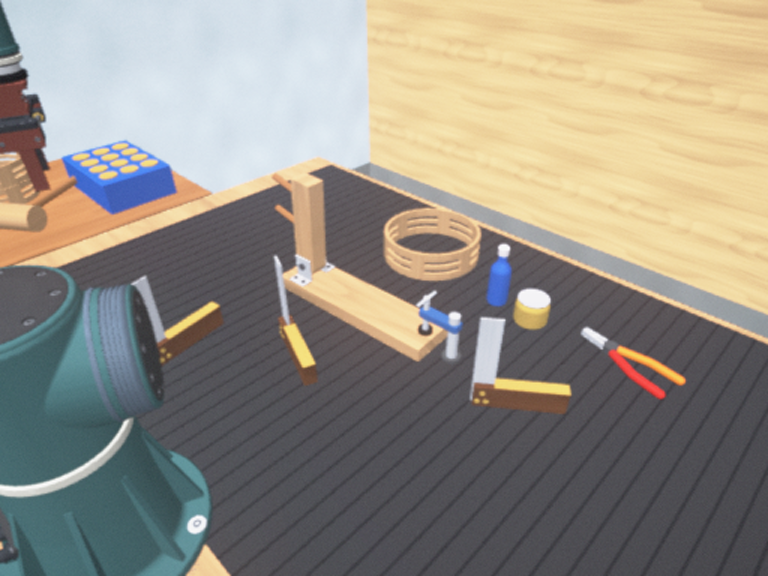

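View pics/wrist0.png

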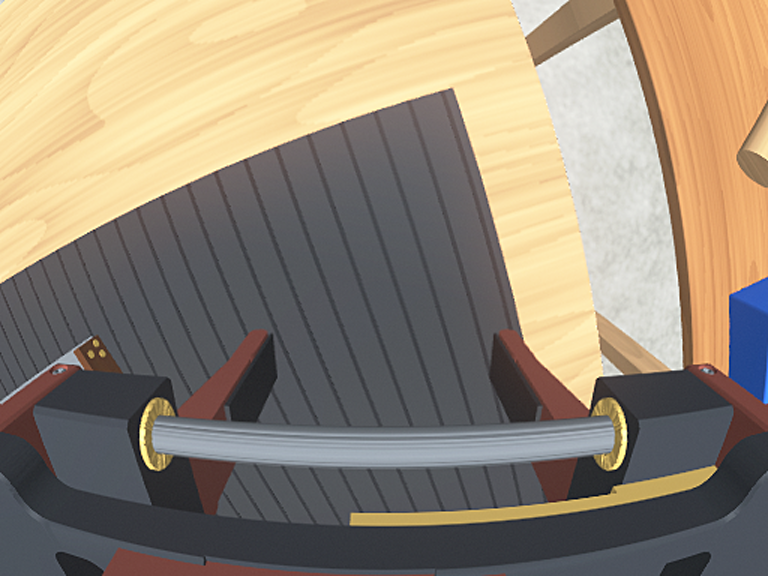

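Scene view: the robot's right is at image left, so the target is the square at (250,340), at (520,390) in the side view. The post is at (503,300) and leans toward the clamp, which is at (335,345). Next I'll take zoomed crops for pixel measurement.

Run:
```python
import pickle,cv2,numpy as np
s=pickle.load(open('scene0.pkl','rb'))['pixels'];d=pickle.load(open('side0.pkl','rb'))['pixels']
def crop(im,x,y,w,h,k):
    o=cv2.resize(im[y:y+h,x:x+w],(w*k,h*k),interpolation=cv2.INTER_CUBIC)
    for i in range(0,w,10): cv2.line(o,(i*k,0),(i*k,6 if (x+i)%50 else 14),(0,255,255),1); (x+i)%20==0 and cv2.putText(o,str(x+i),(i*k,24),0,.35,(0,255,0))
    for i in range(0,h,10): cv2.line(o,(0,i*k),(6,i*k),(0,255,255),1); (y+i)%20==0 and cv2.putText(o,str(y+i),(8,i*k+4),0,.35,(0,255,0))
    return o
a=crop(s,140,180,60,75,4);b=crop(d,300,200,90,80,4)
c=crop(s,200,160,160,100,3);e=crop(d,180,100,130,145,3)
o=np.zeros((600,800,3),np.uint8)
o[:300,:240]=a; o[:300,:0]=0
o[300:600,0:480]=c[:300]
o[:320,480:800]=0
o[:300,240:600]=b[:300]
cv2.imwrite('pics/c1.png',o)
cv2.imwrite('pics/c2.png',cv2.resize(e,None,fx=1.3,fy=1.3))
hsv=lambda i:cv2.cvtColor(i,cv2.COLOR_BGR2HSV)
for nm,im,(x,y,w,h) in [('scene',s,(138,180,60,75)),('side',d,(300,205,90,75))]:
    H=hsv(im)
    m=cv2.inRange(H,(15,120,150),(32,255,255)); z=np.zeros_like(m); z[y:y+h,x:x+w]=m[y:y+h,x:x+w]
    cs,_=cv2.findContours(z,cv2.RETR_EXTERNAL,cv2.CHAIN_APPROX_NONE); k=max(cs,key=cv2.contourArea)
    r=cv2.minAreaRect(k); print(nm,cv2.contourArea(k),r,cv2.boxPoints(r).round(1).tolist(), cv2.approxPolyDP(k,2,True).reshape(-1,2).tolist())
```

```text
scene 216.5 ((161.92201232910156, 231.92660522460938), (6.4342122077941895, 40.163028717041016), 61.69924545288086) [[142.6999969482422, 238.60000610351562], [178.10000610351562, 219.60000610351562], [181.10000610351562, 225.1999969482422], [145.8000030517578, 244.3000030517578]] [[181, 225], [176, 221], [143, 239], [148, 243]]
side 306.5 ((354.1956787109375, 257.716796875), (50.32973861694336, 7.316031455993652), 4.899092674255371) [[328.79998779296875, 259.20001220703125], [329.3999938964844, 251.89999389648438], [379.6000061035156, 256.20001220703125], [379.0, 263.5]] [[329, 257], [379, 263], [377, 256], [331, 253]]
```

View pics/c1.png

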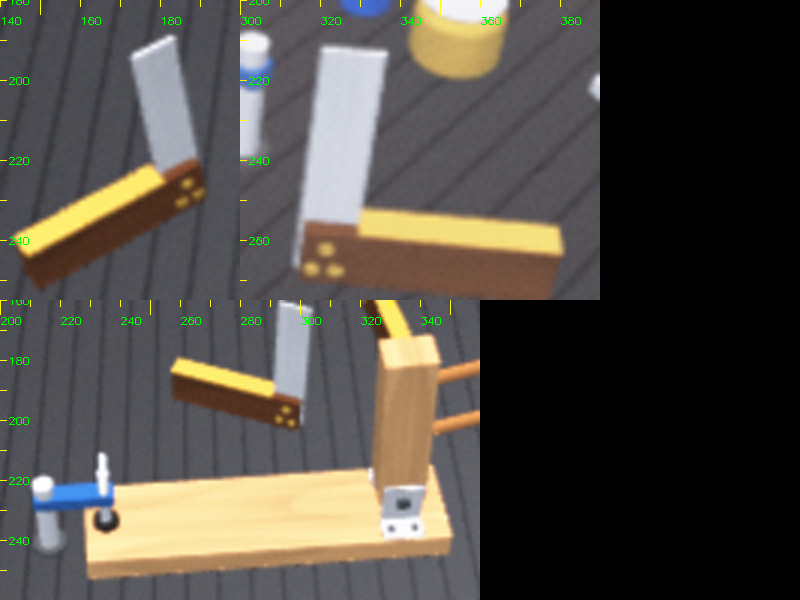

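View pics/c2.png

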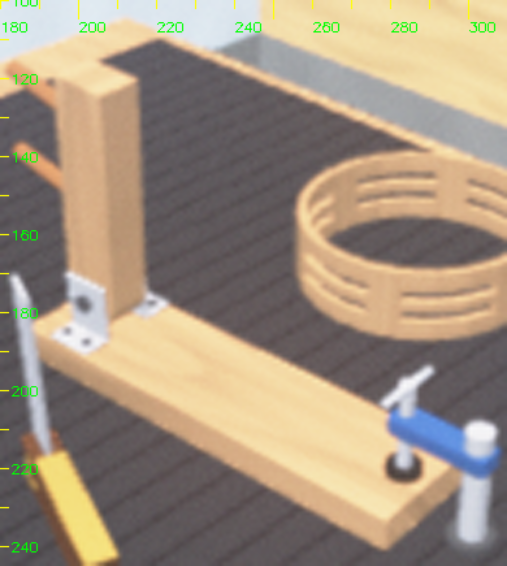

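Crop readings, native pixels:
- **Square:** the yellow stock top has scene corners (143.5,238.5), (147,244), (181,225), (179,221.5). The blade's outer top is at scene (183.7,189) and side (320,212).
- **Board:** scene top corners are (229,248), (350,240), (344,216).
- **Post:** the top is at scene (326–347,172–182).

```bash
cat > m.py <<'E'
from h import *
import pickle
s=pickle.load(open('scene0.pkl','rb'));d=pickle.load(open('side0.pkl','rb'))
def T(n,p,q):
    r,e=tri(s,p,d,q); print(n,r.round(4),'gap',round(e,4)); return r
a=T('free+',(147,244.2),(380,256.7));b=T('free-',(143.5,238.5),(380.7,263.5))
c=T('bl+',(181.2,225),(329.75,252));e=T('bl-',(178.7,221.5),(329.5,259))
T('bladetop',(183.7,189.2),(320,211.7)); T('bladetop in',(173,194.2),(336.7,212.5))
f=(a+b)/2;g=(c+e)/2;v=f-g;print('len',np.linalg.norm(v),'yaw',np.degrees(np.arctan2(v[1],v[0])))
for n,cam_,P in [('scene',s,[(147,244.2),(143.5,238.5),(181.2,225),(178.7,221.5)]),('side',d,[(380,256.7),(380.7,263.5),(329.75,252),(329.5,259)])]:
    X=[onz(cam_,*p,.04) for p in P]; f=(X[0]+X[1])/2;g=(X[2]+X[3])/2;v=f-g
    print(n,'free',f.round(4),'bl',g.round(4),'len',np.linalg.norm(v).round(4),'yaw',np.degrees(np.arctan2(v[1],v[0])).round(2))
print('BOARD')
T('post end -x',(344,215.7),(189,183.3));T('clamp end +x',(229.3,247.7),(298.5,222.6))
A=onz(s,229.3,247.7,.028);B=onz(s,350,240,.028);C=onz(s,344,215.7,.028);D=onz(d,189,183.3,.028);E=onz(d,279.2,233.3,.028);F=onz(d,298.5,222.6,.028)
print('scene',A,B,C,'len',np.linalg.norm(A-B),'wid',np.linalg.norm(B-C)); print('side',D,E,F,'len',np.linalg.norm(D-E),np.linalg.norm(E-F))
for n,v in [('s',A-B),('d',E-D)]: print(n,np.degrees(np.arctan2(v[1],v[0])))
P=[T(n,p,q) for n,p,q in [('+-',(326,182.3),(215.4,119.7)),('--',(327.3,175),(205.1,124.4)),('++',(346.7,180.3),(205.6,115.4)),('-+',(345.3,172.3),(194.4,120.5))]]
print('post top inner mid',(P[0]+P[1])/2)
E
python3 m.py
```

```text
free+ [ 0.5659 -0.287   0.0395] gap 0.0034
free- [ 0.547  -0.2992  0.0412] gap 0.0024
bl+ [ 0.4998 -0.2001  0.0412] gap 0.0029
bl- [ 0.4842 -0.2101  0.0381] gap 0.004
bladetop [ 0.4733 -0.1792  0.1596] gap 0.0011
bladetop in [ 0.493  -0.2056  0.1609] gap 0.0016
len 0.1091056734816413 yaw -53.755869958839895
scene free [ 0.5557 -0.2918  0.04  ] bl [ 0.4915 -0.2034  0.04  ] len 0.1092 yaw -54.01
side free [ 0.5574 -0.2943  0.04  ] bl [ 0.4921 -0.207   0.04  ] len 0.1091 yaw -53.24
BOARD
post end -x [0.4604 0.2691 0.0273] gap 0.0047
clamp end +x [ 0.5598 -0.0634  0.0108] gap 0.0056
scene [ 0.57132367 -0.0594012   0.028     ] [0.54867702 0.27547334 0.028     ] [0.458866   0.27086593 0.028     ] len 0.3356394327310651 wid 0.0899291249613584
side [0.4597786  0.26480362 0.028     ] [ 0.47969952 -0.06988418  0.028     ] [ 0.54370517 -0.07834272  0.028     ] len 0.33528013828808056 0.06456214362657745
s -86.13113416210606
d -86.59372263834821
+- [0.5214 0.1937 0.2287] gap 0.0027
-- [0.491  0.2001 0.2241] gap 0.0011
++ [0.522  0.2414 0.2298] gap 0.0083
-+ [0.487  0.244  0.2252] gap 0.0063
post top inner mid [0.50619831 0.19690322 0.22642006]
```

```bash
cat >> h.py <<'E'
from scipy.spatial.transform import Rotation as Ro
def ori(yaw,flip):   # tool x down, jaws (tool z) across a stock whose x axis has this yaw
    a=np.radians(yaw)+np.pi/2; z=np.array([np.cos(a),np.sin(a),0])*(-1 if flip else 1); x=np.array([0,0,-1.])
    return Ro.from_matrix(np.c_[x,np.cross(z,x),z]).as_euler('xyz',degrees=True)
u=lambda yaw:np.array([np.cos(np.radians(yaw)),np.sin(np.radians(yaw)),0])
YS=-53.6; HEEL=np.array([.473,-.179,0]); YB=-86.35; COR=np.array([.5086,.2057,.028])
def tcp(heel,yaw,lift=0): return heel+.095*u(yaw)+np.array([0,0,.026+lift])
def st(m=''):
    s=telemetry.get_state(); print(m,'t',round(s['t'],2),s['eef_pos'].round(4),'F',s['wrist_force'].round(2),'M',s['torque'].round(2),'w',round(s['width'],4)); return s
E
python3 - <<'E'
from h import *
for f in (0,1):
    for p in (tcp(HEEL,YS),tcp(HEEL,YS,.3)): print(f,inverse_kinematics(p,ori(YS,f)))
    for l in (0,.2): print(f,inverse_kinematics(tcp(COR,YB,l),ori(YB,f)))
print(tcp(HEEL,YS))
E
```

```text
0 [-32.49254531  34.5106046   98.95509871   0.          46.53429669
 -68.89254531]
0 [-32.49254531  15.8561351   81.11607705   0.          83.02778785
 -68.89254531]
0 [ 4.63966412e+00  2.86018620e+01  1.06082710e+02 -2.54444375e-14
  4.53154285e+01  9.89664122e-01]
0 [ 4.63966412e+00  1.37202130e+01  9.44498851e+01 -2.54444375e-14
  7.18299019e+01  9.89664122e-01]
1 [-32.49254531  34.5106046   98.95509871   0.          46.53429669
 111.10745469]
1 [-32.49254531  15.8561351   81.11607705   0.          83.02778785
 111.10745469]
1 None
1 None
[ 0.52937479 -0.25546491  0.026     ]<sys>:0: UserWarning: Gimbal lock detected. Setting third angle to zero since it is not possible to uniquely determine all angles.
```

```bash
python3 -W ignore - <<'E'
from h import *
s=telemetry.get_state(); p=s['eef_pos']
robot.move_l([p[0],p[1],.36],.25)
robot.move_pose(tcp(HEEL,YS,.28),ori(YS,0)); st('above')
robot.move_l(tcp(HEEL,YS,.09),.25)
print(robot.move_l(tcp(HEEL,YS),.08,force_limit=8)); st('down')
robot.gripper_to(0.0,50); st('grip')
c=cam('side'); cv2.imwrite('pics/g1.png',c['pixels'])
robot.move_l(tcp(HEEL,YS,.03),.1); st('lift')
c=cam('side'); import pickle; pickle.dump(c,open('lift.pkl','wb'))
a=cam('scene'); pickle.dump(a,open('lifts.pkl','wb'))
k=lambda i,x,y,w,h:cv2.resize(i['pixels'][y:y+h,x:x+w],(400,400),interpolation=cv2.INTER_CUBIC)
cv2.imwrite('pics/g2.png',np.hstack([k(c,280,170,130,130),k(a,120,150,110,110)]))
E
```

```text
above t 3.92 [ 0.5297 -0.2548  0.3061] F [0.78 0.29 0.44] M [-0.05 -0.02 -0.03] w 0.0878
False
down t 6.1 [ 0.5298 -0.2557  0.0265] F [ 0.19 -0.64 -0.06] M [-0.02  0.06 -0.01] w 0.0881
grip t 7.12 [ 0.5293 -0.2554  0.026 ] F [ 0.18 -0.5  -0.12] M [-0.03  0.05  0.02] w 0.0218
lift t 7.62 [ 0.5296 -0.2556  0.0563] F [ 0.52  0.52 -3.3 ] M [-0.08 -0.04 -0.06] w 0.0215
```

View pics/g2.png

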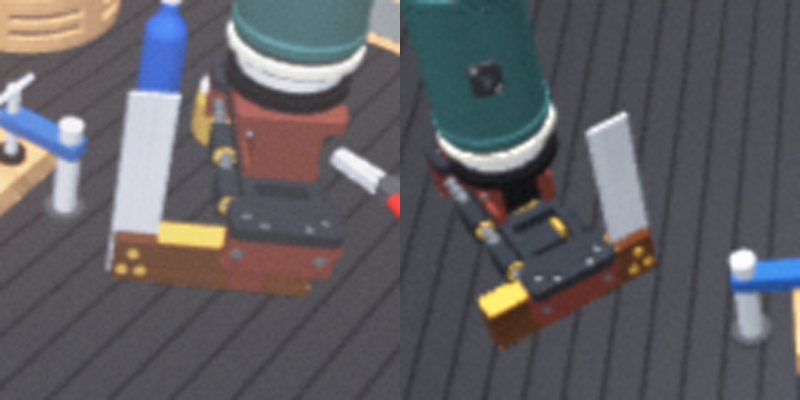

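The square is gripped at width 21.5 mm and level. Blade top is at side (322.6,199.6) and scene (182.4,180.8). I'll carry it and set it down short of the corner.

```bash
python3 -W ignore - <<'E'
from h import *
import pickle
print(tri(pickle.load(open('lifts.pkl','rb')),(182.4,180.8),pickle.load(open('lift.pkl','rb')),(322.6,199.6)))
robot.move_l(tcp(HEEL,YS,.20),.25)
PRE=COR+.045*u(YB)
robot.move_l(tcp(PRE,YB,.17),.2,ori=ori(YB,0)); st('over')
robot.move_l(tcp(PRE,YB,.02),.15); st('near')
c=cam('side');a=cam('scene');pickle.dump((c,a),open('near.pkl','wb'))
k=lambda i,x,y,w,h:cv2.resize(i['pixels'][y:y+h,x:x+w],(400,400),interpolation=cv2.INTER_CUBIC)
cv2.imwrite('pics/n.png',np.hstack([k(c,170,90,140,140),k(a,220,130,140,140)]))
E
```

```text
(array([ 0.47374908, -0.17969135,  0.19079669]), np.float64(0.003858926408482693))
over t 10.32 [0.5174 0.0655 0.2238] F [ 0.02 -0.75 -2.14] M [-0.13  0.02 -0.05] w 0.0217
near t 11.47 [0.5182 0.0659 0.0747] F [ 0.22 -0.5  -1.79] M [-0.18  0.02 -0.05] w 0.0213
```

View pics/n.png

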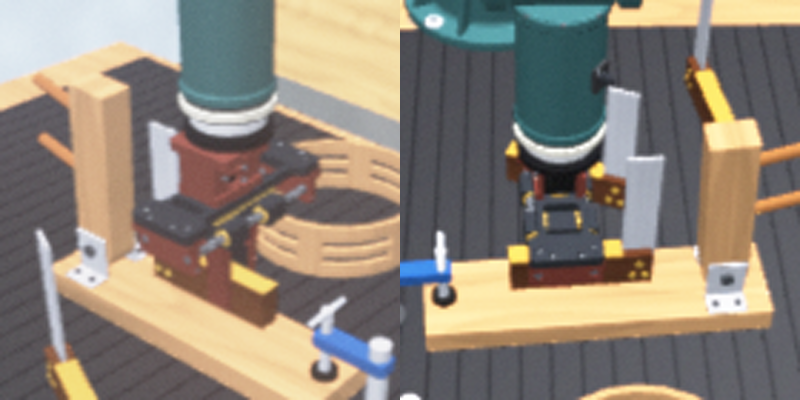

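```bash
python3 -W ignore - <<'E'
from h import *
import pickle
s=pickle.load(open('scene0.pkl','rb'));d=pickle.load(open('side0.pkl','rb'))
print('copy blade',tri(s,(303.5,162),d,(184,171)),tri(s,(293,161),d,(186.5,172)), 'free end',onz(s,257,187,.02))
PRE=COR+.045*u(YB)
r=robot.move_l(tcp(PRE,YB,-.006),.02,force_limit=5); q=st(f'down {r}')
E
```

```text
copy blade (array([0.37407016, 0.14905158, 0.16114981]), np.float64(0.00565514072444191)) (array([0.36965864, 0.1234586 , 0.16736405]), np.float64(0.006538929094853364)) free end [0.32862926 0.01664965 0.02      ]
down True t 12.51 [0.5174 0.066  0.0539] F [-0.22  0.49  6.22] M [0.01 0.17 0.02] w 0.0218
```

```bash
python3 -W ignore - <<'E'
from h import *
z=telemetry.get_state()['eef_pos'][2]-.0008
def at(x,dz=0): p=tcp(COR+x*u(YB),YB); p[2]=z+dz; return p
print(robot.move_l(at(.022),.04,force_limit=10)); st('22')
for x in np.arange(.019,-.0001,-.003):
    r=robot.move_l(at(x),.02,force_limit=12); q=st(f'{x:.3f} {r}'); print('   along',round(q['wrist_force']@u(YB),2),'x',round((q['eef_pos']-tcp(COR,YB))@u(YB),4))
    if r: break
import pickle
c=cam('side');a=cam('scene');pickle.dump((c,a),open('s1.pkl','wb'))
k=lambda i,x,y,w,h:cv2.resize(i['pixels'][y:y+h,x:x+w],(400,400),interpolation=cv2.INTER_CUBIC)
cv2.imwrite('pics/s1.png',np.hstack([k(c,170,90,140,140),k(a,240,140,120,120)]))
E
```

```text
False
22 t 13.23 [0.5174 0.0887 0.0539] F [ 0.37 -2.19  6.6 ] M [-0.25  0.1   0.09] w 0.0218
0.019 False t 13.53 [0.5173 0.0915 0.0539] F [ 1.04 -3.8   5.9 ] M [-0.33  0.04 -0.02] w 0.0215
   along 3.86 x 0.0195
0.016 False t 13.83 [0.5171 0.0945 0.0539] F [ 0.47 -2.69  6.02] M [-0.38  0.07 -0.  ] w 0.0217
   along 2.71 x 0.0166
0.013 False t 14.13 [0.5169 0.0974 0.0539] F [ 0.67 -3.44  6.32] M [-0.41  0.04  0.01] w 0.0215
   along 3.47 x 0.0136
0.010 False t 14.43 [0.5167 0.1004 0.0539] F [-0.4  -3.86  5.56] M [-0.39  0.07  0.03] w 0.0219
   along 3.82 x 0.0106
0.007 False t 14.73 [0.5165 0.1034 0.0539] F [ 0.8  -3.1   6.44] M [-0.37  0.02  0.04] w 0.0215
   along 3.15 x 0.0076
0.004 False t 15.03 [0.5163 0.1064 0.0539] F [ 0.95 -2.98  7.  ] M [-0.45  0.11  0.02] w 0.0219
   along 3.04 x 0.0046
0.001 False t 15.33 [0.5162 0.1092 0.0539] F [ 0.55 -4.63  5.87] M [-0.56  0.06  0.02] w 0.0217
   along 4.66 x 0.0018
```

View pics/s1.png

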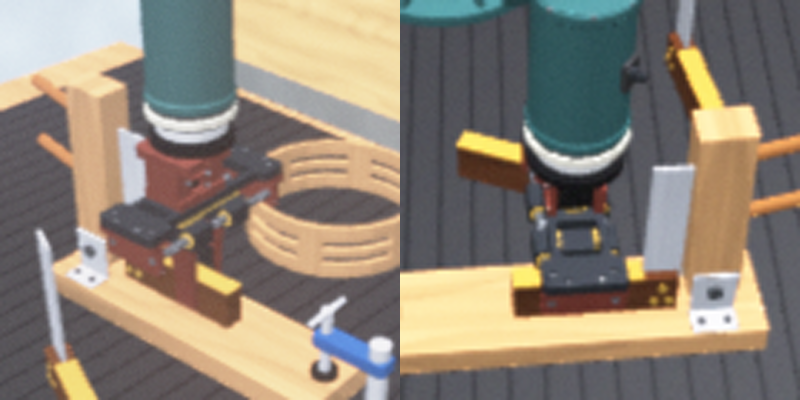

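The blade (scene crop x≈690) has reached the post face at its top, with the foot still slightly short. I'll press down more, then push on until the force rises.

```bash
python3 -W ignore - <<'E'
from h import *
z=.0531
def at(x,dz=0): p=tcp(COR+x*u(YB),YB); p[2]=z+dz; return p
x=.001;dz=0
for i in range(6):
    dz-=.0007; robot.move_l(at(x,dz),.01); q=st(f'dz {dz:.4f}')
    if q['wrist_force'][2]>13: break
for i in range(14):
    x-=.001
    robot.move_l(at(x,dz),.01); q=st(f'{x:.3f}'); f=q['wrist_force']@u(YB); print('   along',round(f,2),'x',round((q['eef_pos']-tcp(COR,YB))@u(YB),4))
    if f>14: break
print('x,dz',x,dz)
E
```

```text
dz -0.0007 t 15.68 [0.5162 0.1092 0.0539] F [-1.66 -4.93 14.79] M [-0.59  0.46 -0.  ] w 0.022
0.000 t 15.93 [0.5162 0.1096 0.0539] F [-1.77 -9.05 13.55] M [-1.01  0.47  0.06] w 0.0216
   along 8.92 x 0.0014
-0.001 t 16.18 [0.5163 0.1103 0.0539] F [ -1.18 -10.14  13.89] M [-1.14  0.34  0.06] w 0.022
   along 10.04 x 0.0007
-0.002 t 16.43 [0.5163 0.1112 0.0539] F [-0.27 -9.63 14.05] M [-1.22  0.28  0.1 ] w 0.0216
   along 9.6 x -0.0002
-0.003 t 16.68 [0.5163 0.1122 0.0539] F [-0.29 -9.53 13.74] M [-1.24  0.32  0.1 ] w 0.022
   along 9.49 x -0.0012
-0.004 t 16.93 [0.5163 0.1132 0.0539] F [-0.14 -9.28 13.22] M [-1.23  0.26  0.06] w 0.0218
   along 9.25 x -0.0022
-0.005 t 17.18 [0.5164 0.1137 0.0539] F [  0.33 -13.76  13.6 ] M [-1.59  0.16  0.14] w 0.0218
   along 13.75 x -0.0027
-0.006 t 17.43 [0.5163 0.1138 0.0539] F [ -0.08 -17.17  12.75] M [-2.24  0.09  0.08] w 0.0218
   along 17.13 x -0.0028
x,dz -0.006 -0.0007
```

```bash
python3 -W ignore - <<'E'
from h import *
def at(x,dz=0): p=tcp(COR+x*u(YB),YB); p[2]=.0531+dz; return p
robot.move_l(at(-.006,-.0015),.01); st('press'); robot.dwell(.5); st('hold')
import pickle
c=cam('side');a=cam('scene');pickle.dump((c,a),open('s2.pkl','wb'))
k=lambda i,x,y,w,h:cv2.resize(i['pixels'][y:y+h,x:x+w],(400,int(400*h/w)),interpolation=cv2.INTER_CUBIC)
cv2.imwrite('pics/s2.png',np.hstack([k(c,175,105,80,96),k(a,290,160,80,96)]))
for h in (0,.05,.1,.16,.2):   # predicted inner face line, centre line & near edge when upright
    for o in (0,.017): 
        P=COR-.0027*u(YB)+np.array([np.cos(np.radians(YB+90)),np.sin(np.radians(YB+90)),0])*o+[0,0,h]
        print(h,o,'scene crop',((proj(a,P)-[290,160])*5).round(1)+[400,0],'side crop',((proj(c,P)-[175,105])*5).round(1))
E
```

```text
press t 17.68 [0.5163 0.1138 0.0539] F [ -2.7  -17.96  21.1 ] M [-2.3   0.54  0.15] w 0.0214
hold t 18.18 [0.5164 0.1138 0.0539] F [ -1.33 -17.15  21.91] M [-2.29  0.54  0.22] w 0.0217
0 0 scene crop [571.7 345.2] side crop [195.7 395.4]
0 0.017 scene crop [576.7 368.5] side crop [216.6 383. ]
0.05 0 scene crop [580.  287.5] side crop [189.1 322.5]
0.05 0.017 scene crop [585.3 310.9] side crop [210.6 310.5]
0.1 0 scene crop [588.8 226.3] side crop [182.1 245.2]
0.1 0.017 scene crop [594.4 249.8] side crop [204.3 233.7]
0.16 0 scene crop [600.2 147.8] side crop [173.2 146.1]
0.16 0.017 scene crop [606.  171.4] side crop [196.3 135.2]
0.2 0 scene crop [608.2  92.2] side crop [166.8  75.8]
0.2 0.017 scene crop [614.3 115.8] side crop [190.6  65.4]
```

View pics/s2.png

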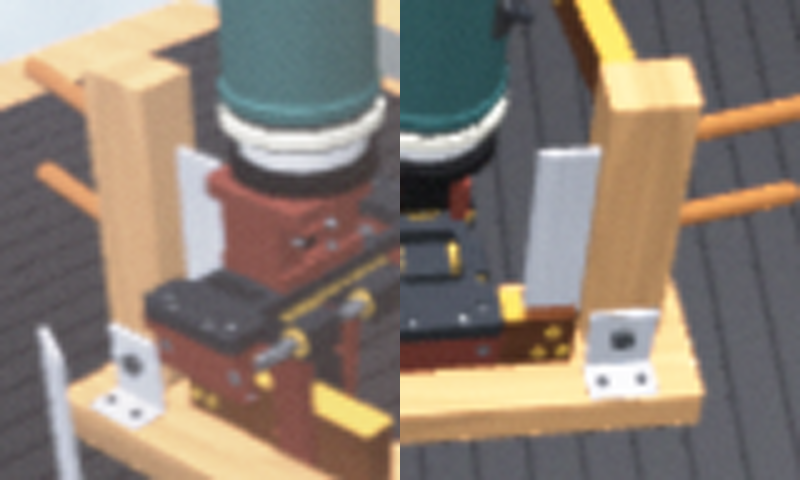

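The blade lies along the post (scene crop edge from (578,305) to (600,150), predicted (577,305) to (600,148)). I'll measure the lean numerically from the post's outer edge, before and after.

```bash
python3 -W ignore - <<'E'
from h import *
import pickle
s0=pickle.load(open('scene0.pkl','rb'));d0=pickle.load(open('side0.pkl','rb'));c,a=pickle.load(open('s2.pkl','rb'));X=u(YB);N=u(YB+90)
def lean(cm,rows,lo,hi,sgn,o):  # edge columns by max gradient per row, cast on plane across=o
    g=cv2.GaussianBlur(cv2.cvtColor(cm['pixels'],cv2.COLOR_BGR2GRAY).astype(float),(0,0),.8); G=sgn*np.gradient(g,axis=1); pts=[]
    for r in rows:
        l,h=lo(r),hi(r); i=l+int(np.argmax(G[r,l:h])); y=G[r,i-1:i+2]; den=y[0]-2*y[1]+y[2]
        q=i+(.5*(y[0]-y[2])/den if den else 0); d=ray(cm,q,r); P=cm['C']+d*(((COR+o*N-cm['C'])@N)/(d@N)); pts.append([P[2]-.028,(P-COR)@X])
    p=np.array(pts); k=np.polyfit(p[:,0],p[:,1],1); e=p[:,1]-np.polyval(k,p[:,0]); w=abs(e)<3*np.median(abs(e))+1e-5; k=np.polyfit(*p[w].T,1)
    print('lean',k[0].round(4),'x at board',k[1].round(4),'rms mm',(1e3*(p[w,1]-np.polyval(k,p[w,0])).std()).round(2),'n',w.sum(),'h',p[[0,-1],0].round(3))
# outer edge of the near (+x world) face, scene: native from crop (703,105)->(350.6,181) to (668,290)->(343.6,218)
f=lambda r:350.6-7*(r-181)/37
rows=[r for r in range(185,217) if not(183<=r<=188 or 197<=r<=206)]
lean(a,rows,lambda r:int(f(r)-4),lambda r:int(f(r)+5),-1,.017)
f0=lambda r:346.7-4.2*(r-180)/38
lean(s0,rows,lambda r:int(f0(r)-4),lambda r:int(f0(r)+5),-1,.017)
# side view: outer left edge of the robot-side face
g=lambda r:192.5+4*(r-125)/40
for cm,b in ((c,lambda r:192.3+4.5*(r-122)/46),(d0,lambda r:194.8+3.4*(r-124)/46)):
    lean(cm,[r for r in range(126,168) if not 126<=r<=132 and not 138<=r<=152],lambda r:int(b(r)-4),lambda r:int(b(r)+5),1,-.017)
E
```

```text
lean 0.005 x at board -0.046 rms mm 0.4 n 17 h [0.176 0.072]
lean 0.0663 x at board -0.0491 rms mm 1.03 n 17 h [0.176 0.072]
lean -0.002 x at board -0.053 rms mm 0.22 n 20 h [0.154 0.046]
lean 0.0518 x at board -0.0541 rms mm 0.34 n 20 h [0.156 0.047]
```

```bash
python3 -W ignore - <<'E'
from h import *
st('final'); robot.hand_in(); st('after')
E
```

```text
final t 18.28 [0.5163 0.1138 0.0539] F [ -2.26 -17.58  22.05] M [-2.36  0.58  0.16] w 0.0216
the job is handed in; nothing more can be done
the job is handed in; nothing more can be done
```

The square is pressed home in the corner, the post measures upright, and I handed the job in at t = 18.3 s with the square still in the grip.

I took the try square farthest to the robot's right, pinched its stock at about 95 mm from the heel, and set it on the board 45 mm short of the corner. I then slid it in under downward pressure until it stopped hard, so only the blade touched the post.

**Last checks:**
- **Forces:** the square presses about 22 N down on the board and about 17.5 N against the post. Both held steady over 0.6 s.
- **Grip:** finger opening is 21.6 mm, matching the 22 mm stock.
- **Post lean:** about 0.005 rad from the scene camera and -0.002 rad from the side camera, down from about 0.05–0.07 rad before the push.
- **Blade and stock:** in the pictures the blade lies along the post and the stock looks flat on the board.

**Disagreements:**
- The hard stop came 2.8 mm beyond the corner position I had measured, a little over the 2 mm calibration figure. I take this as measuring error, because the push force rose sharply there.
- The clamp end of the board triangulated to 11 mm high instead of 28 mm, because the clamp hid part of it in the side view. I located the board from single-view points at the stated 28 mm height instead. Its size from those points came out at about 336 x 90 mm.

I viewed 9 pictures. The other things on the bench were not touched as far as I could see in the pictures, but I did not measure their positions afterwards.

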